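# Index the assembly table by one slot

### The job

Move the indexing table on by one slot, counterclockwise seen from above, so that the hub's next screw comes round. Press the black plunger knob on the swing arm down with a fingertip until the key is out of its slot, swing the arm round to the next slot, and let the plunger spring fully back up so that the table is locked there. Do not turn it the other way or past that slot, do not lift or shift the hub out of its dowels, and leave the bottle, tray and screwdriver where they are.

Things in the scene. Friction and masses are not known exactly. Their poses are not given: they have to be found in the camera images.
- turntable (a joint): angle of the turning table about its vertical axis, rad: 0 at the start, where the plunger's key sits in a slot; grows counterclockwise seen from above. The fixed index plate has 8 slots, so the next one counterclockwise is at +0.785 (pi/4). Play in a slot about 0.005 rad either way. The table needs about 0.15 N m to turn and stays where it is left.
- plunger (a joint): how far the spring plunger is pressed down, m: 0 fully out (key locked in a slot), 0.012 at the stop. Beyond 0.008 the key is clear below the plate and the table can turn. Spring 6 N at first, 12 N at the stop. Let go between slots, the key rides on the plate's underside (about 0.008); within about 2 mm (0.018 rad) of a slot its round nose draws the table in and it snaps up.
- knob: black round mushroom knob on the plunger, 36 mm in diameter, 10 mm thick, flat top; the origin is the centre of its top face, 98 mm above the bench when out, 86 mm when fully pressed, 128 mm from the table's axis. It travels round with the swing arm; a fingertip pressing on it can carry the arm along by friction.
- turntable_axis (a point): centre of the upper face of the turning table, on its vertical axis, 66 mm above the bench; its x axis points horizontally from the axis to the plunger knob and turns with the table, its z axis is up. The table is a steel disc 188 mm in diameter with the swing arm on its rim; three dowels 9 mm high stand round the hub.
- index_table: the fixed foot, painted grey, 196 mm across, with the dark index plate, 236 mm in diameter, 41 to 47 mm above the bench, with 8 slots, each 11 mm wide and 14 mm deep, in its rim at 45 degree steps; bolted to the bench. The origin is on the axis at bench height; its x axis points along the slot in which the plunger sits at the start, z up.
- hub: loose flanged aluminium hub in assembly, standing on the middle of the table between the dowels: flange 100 mm in diameter and 10 mm thick, boss 50 mm in diameter, 40 mm high overall (its top 106 mm above the bench), five screws in place; the origin is the centre of its underside, z up.
- bottle: loose small upright bottle, 34 mm in diameter, 85 mm high; origin at the centre of its base, z up. Leave alone.
- tray: loose blue open tray 120 x 85 x 35 mm with one divider; origin at the centre of its underside. Leave alone.
- screwdriver: loose screwdriver 170 mm long lying on the bench. Leave alone.
- swing_arm_end (a point): outer end of the table's steel swing arm, at the arm's upper face (66 mm above the bench), 166 mm from the axis. The arm is 34 mm wide, 53 to 66 mm above the bench; under the knob it carries a boss 34 mm in diameter with its top 72 mm above the bench, and its sides can be pushed too.
Mind the look-alikes: they are no part of the job. What is meant by the hub is not turquoise, and is the smaller of those in its own colour.

How it is judged:
By the outcome, as a careful person would: the job done as asked, in the order asked, and still so for the second after the job is handed in, with the robot touching nothing.
It also fails if it takes over 34 s, if anything falls off the work surface, if the arm or the gripper's body presses on something with over 40 N, if the wrist force passes 120 N, or if a joint passes its speed limit or range.

### The arm

A 6-joint arm with a two-finger parallel gripper is mounted at the origin on the work surface. World frame = base frame: x ahead of the robot, y to its left, z up, the work surface at z = 0. Lengths are in m, angles in rad, forces in N, time in s.
With the tool pointing down it reaches from about 0.275 to 0.825 m from the base axis. Payload 4.9 kg.
Tool frame: the origin (TCP) lies midway between the tips of the shut fingers; the grasp point (between the pads) lies 19 mm behind it (bot.grip_depth is the distance from the TCP to the grasp point, in m); y points along the fingers, x is the direction in which the jaws open and shut, and the axes are right-handed (so a half turn about y gives the same grasp; the last joint's range is limited). The gripper opens to 85 mm and grips with 20 to 120 N. Pads are 22 mm wide; open, the fingers measure 114 mm over their backs; the gripper's body (76 mm by 85 mm) begins 54 mm behind the grasp point. The pads swing forward as they close: fully open they stand 13 mm farther back than shut.
Start: joints at [1.141, 0.326, -0.193, 1.052, 0, 1.437], TCP at [0.16, 0.526, 0.231] pointing down, gripper open.
Joint ranges: [-2.65, 2.65], [-0.97, 1.79], [-1.3, 1.35], [-1.93, 2.1], [-1.47, 1.37], [-3.14, 3.14]. Speed limits (rad/s): [2.57, 2.57, 3.14, 3.14, 3.14, 3.14].

### API

Orientations are given as a unit quaternion [w, x, y, z].
In Python, from cell import bot gives the robot as it stands. Calls block until the motion is done:
- bot.move_pose(position, orientation): joint-space move of the TCP to a pose.
- bot.move_linear(position, speed=0.15, rotation=None, until_force=None): straight line of the TCP; rotation=None keeps the orientation; speed is the mean speed in m/s. With until_force (N) it stops when the force on the tool has changed by that much, and returns True; else False.
- bot.goto_joints(angles): joint-space move.
- bot.set_gripper(opening, grasp_force=None): opening from 0.0 (shut) to 1.0 (fully open); grasp_force is the grip in N (None keeps the last); returns when the fingers have stopped.
- bot.wait(seconds).
- bot.solve_ik(position, orientation): joint angles nearest the present ones, or None.
- bot.camera(name): name is "scene" or "side" or "wrist"; returns the picture (420x560x3 uint8, red, green, blue); there is no depth.
- bot.calibration(name): a dict with "mtx" (3x3 intrinsics, pixels), "extrinsics" (4x4, takes a point from world to camera coordinates); the wrist camera has in their place "hand_eye" (4x4, takes a point from camera to tool coordinates, whose origin is the TCP and whose axes are the tool frame's). Camera axes: x right, y down, z forward; pixel columns grow to the right and rows downward; lengths in m; the calibration is good to about 2 mm. A picture is of the moment at which its call begins: read the wrist's pose just before it. calibration takes no time and is no camera call.
A pose or a line that the arm cannot do raises bot.PlanningError and nothing moves.
- bot.close_job(): hands the job in, once; it reports no verdict.
Trained networks look in the newest picture that a camera, given by its name, has taken for a name from the list of things; names that differ only in an ending like _2 or _b are one class to them, and where a whole thing is asked for, a point or a joint stands for the part that bears it (a point fixed in the world has none). Each returns a list of dicts, best first, with "confidence" (0 to 1); they miss things now and then, are a little off and sometimes report something else, mostly with a low value. They report only what shows in the picture. A call takes as long as a camera call. They do not tell look-alikes from the thing itself.
- bot.search_frame(camera, thing): "bbox" ([left, top, width, height] in pixels, round what is visible of it).
Readings, each from a call of its own:
- bot.read_clock(): time.
- bot.read_joint_positions(): joint angles.
- bot.read_joint_vel(): joint speeds.
- bot.read_joint_efforts(): joint torques, N m.
- bot.read_position(): TCP position.
- bot.read_tool_rot(): TCP orientation.
- bot.read_ft_force(): force on the tool from outside, world axes, zero at the start.
- bot.read_moment(): the same for the moment, N m.
- bot.read_gripper_width(): opening from 0.0 (shut) to 1.0 (fully open).
Only numpy, scipy, OpenCV 4.12 (cv2) and the standard library are available. Lean on these libraries where they do the work, as an engineer would, in place of code of your own. Each camera call takes 0.05 s, during which the arm holds its last target. There are 200 camera calls.

## Working session

There is one attempt and no reset: what is moved stays moved. The work goes in short steps, each a Python script; the robot and the scene stay as the last script left them, time stands still between calls to the robot, and variables do not carry over. Pictures are saved under pics/ and viewed, about 8 in all and at most 12, crops included, and the job is handed in when it is done.

```bash
mkdir -p pics; python3 - <<'E'
from cell import bot
import cv2, numpy as np
ims=[]
for c in ("scene","side"):
    im=bot.camera(c); cv2.imwrite(f"pics/{c}0.png",im[:,:,::-1])
    for t in ("knob","hub","index_table","swing_arm_end","bottle"):
        print(c,t,[(np.round(d["bbox"]).tolist(),round(d["confidence"],2)) for d in bot.search_frame(c,t)])
    k=bot.calibration(c); print(np.round(k["mtx"],1).tolist(),np.round(k["extrinsics"],3).tolist())
print(bot.read_clock(),bot.read_tool_rot())
E
```

```text
scene knob [([264.0, 206.0, 19.0, 11.0], 0.55)]
scene hub [([186.0, 237.0, 56.0, 52.0], 0.95), ([302.0, 191.0, 44.0, 30.0], 0.9), ([248.0, 166.0, 35.0, 28.0], 0.63)]
scene index_table [([259.0, 182.0, 115.0, 75.0], 0.93)]
scene swing_arm_end [([258.0, 185.0, 106.0, 53.0], 0.77)]
scene bottle []
[[513.1, 0.0, 284.4], [0.0, 513.1, 216.6], [0.0, 0.0, 1.0]] [[0.657, 0.754, -0.012, -0.372], [0.492, -0.441, -0.751, -0.22], [-0.571, 0.488, -0.66, 1.557], [0.0, 0.0, 0.0, 1.0]]
side knob [([290.0, 211.0, 18.0, 13.0], 0.55)]
side hub [([355.0, 302.0, 73.0, 61.0], 0.97), ([309.0, 197.0, 55.0, 43.0], 0.68), ([208.0, 231.0, 66.0, 48.0], 0.67)]
side index_table [([168.0, 213.0, 150.0, 126.0], 0.61)]
side swing_arm_end [([182.0, 211.0, 130.0, 95.0], 0.91)]
side bottle [([108.0, 268.0, 30.0, 55.0], 0.72), ([287.0, 215.0, 20.0, 32.0], 0.18)]
[[381.5, 0.0, 276.0], [0.0, 381.5, 208.1], [0.0, 0.0, 1.0]] [[-0.931, -0.363, -0.025, 0.541], [-0.156, 0.459, -0.875, 0.191], [0.329, -0.811, -0.484, 0.529], [0.0, 0.0, 0.0, 1.0]]
0.6 [-0.5682037   0.56823063  0.42086925 -0.42086528]
```

View pics/scene0.png

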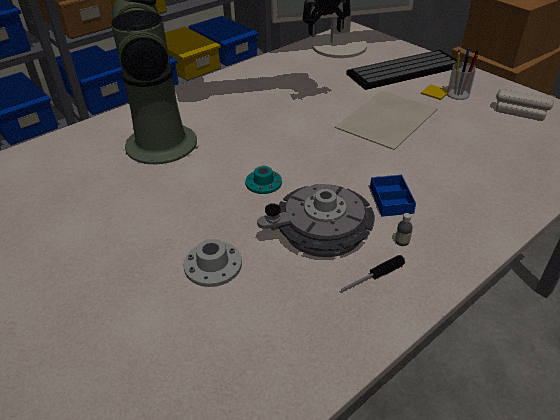

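View pics/side0.png

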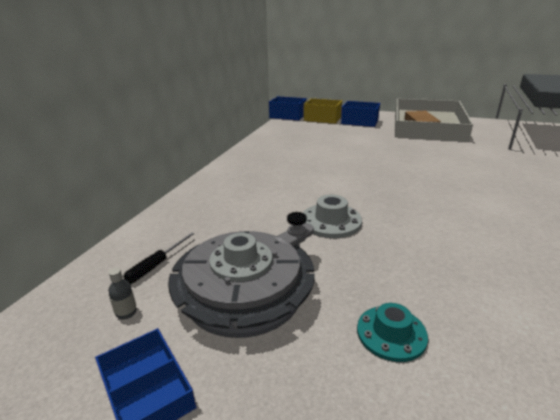

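The scene shows three hub-like parts. The small grey one is on the table at scene (324,203), a larger grey one is loose at (212,262), and a turquoise one is at (264,180). The hub meant is the one on the table: it is grey and the smaller of the two greys. There is only one knob, at (273,210) in scene and (297,217) in side. I'll confirm this in one enlarged crop and measure.

```bash
cat > h.py <<'E'
import numpy as np, cv2
from cell import bot
def ray(c,u,v,z):
    k=bot.calibration(c); E=k["extrinsics"]; R,t=E[:3,:3],E[:3,3]
    o=-R.T@t; d=R.T@np.linalg.solve(k["mtx"],[u,v,1]); return o+d*(z-o[2])/d[2]
def proj(c,p):
    k=bot.calibration(c); q=k["mtx"]@(k["extrinsics"]@np.r_[p,1])[:3]; return q[:2]/q[2]
E
python3 - <<'E'
from h import *
for c,kn,hb in (("scene",(273,209.5),(325,195)),("side",(298,216.5),(239.5,241))):
    K=ray(c,*kn,.098); H=ray(c,*hb,.106); print(c,K.round(4),H.round(4),np.linalg.norm((K-H)[:2]).round(4))
a=cv2.imread("pics/scene0.png")[165:265,240:390]; b=cv2.imread("pics/side0.png")[195:345,155:335]
a=cv2.resize(a,(780,520),interpolation=cv2.INTER_CUBIC)[:, :480]
b=cv2.resize(b,None,fx=300/180,fy=300/180)
o=np.zeros((520,780,3),np.uint8);o[:,:480]=a;o[:250,480:]=b;cv2.imwrite("pics/c1.png",o)
E
```

```text
scene [ 0.5483 -0.0177  0.098 ] [0.5968 0.1002 0.106 ] 0.1274
side [ 0.5419 -0.0132  0.098 ] [0.5996 0.101  0.106 ] 0.128
```

View pics/c1.png

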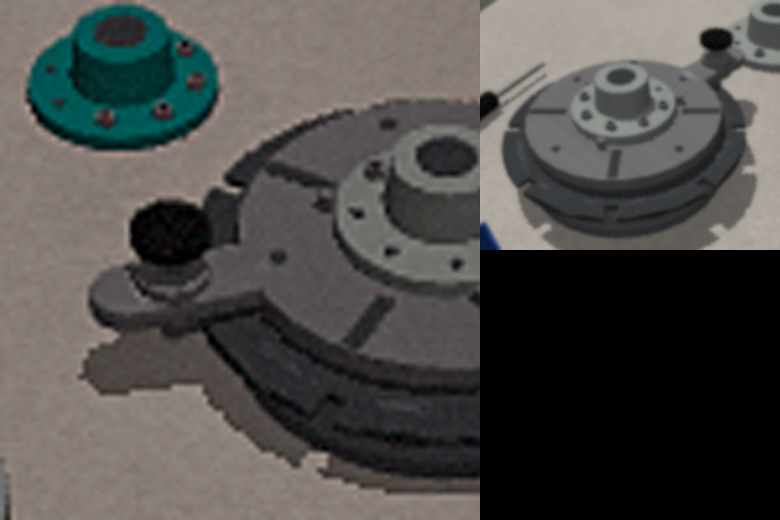

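The crop confirms that the small grey five-screw hub stands between the dowels on the table. The black knob is on the swing arm at scene (273,209.5). Both views agree within 7 mm, and the knob–axis distance is 127–128 mm as expected. Next I'll shut the gripper, move over the table and take a closer wrist view.

```bash
python3 - <<'E'
from h import *
from scipy.spatial.transform import Rotation as Ro
print("grey hub",ray("scene",212,265,0).round(3),"teal",ray("scene",264,186,0).round(3))
q=bot.read_tool_rot(); R=Ro.from_quat(np.r_[q[1:],q[0]]).as_matrix(); print(R.round(3).tolist())
k=bot.calibration("wrist");X=k["hand_eye"];print(np.round(X,3).tolist(),np.round(k["mtx"],1).tolist())
mid=np.array([.565,.03]); z=.26
o=R@X[:3,3]; d=R@X[:3,2]; 
# place so optical axis hits mid at z=.1
P=np.array([*mid,.1])-np.array([0,0,0.]); s=(z+o[2]-.1)/-d[2]; p=np.r_[mid-(d*s)[:2]-o[:2],z]; print(p,bot.solve_ik(p,q))
bot.set_gripper(0.0); bot.move_pose(p,q)
pos=bot.read_position();qq=bot.read_tool_rot();im=bot.camera("wrist"); np.savez("w.npz",pos=pos,q=qq)
for t in("knob","hub"):print(t,bot.search_frame("wrist",t))
cv2.imwrite("pics/w1.png",im[:,:,::-1]);print(pos,bot.read_clock(),bot.read_ft_force())
E
```

```text
grey hub [ 0.515 -0.176  0.   ] teal [ 0.367  0.099 -0.   ]
[[0.291, 0.0, -0.957], [0.957, -0.0, 0.291], [-0.0, -1.0, -0.0]]
[[1.0, -0.001, 0.001, -0.001], [-0.001, -0.304, 0.953, -0.144], [-0.0, -0.953, -0.304, 0.077], [0.0, 0.0, 0.0, 1.0]] [[301.7, 0.0, 280.1], [0.0, 301.7, 211.2], [0.0, 0.0, 1.0]]
[0.54594266 0.03705956 0.26      ] [-6.71200338e-02  3.03716819e-01 -1.49712377e-01  1.11733818e+00
 -2.53724794e-05  2.28656736e-01]
knob [{'bbox': [215.5, 189.4, 33.6, 32.5], 'confidence': 0.76}, {'bbox': [205.1, 132.3, 220.2, 153.9], 'confidence': 0.58}]
hub [{'bbox': [302.7, 174.9, 86.6, 80.8], 'confidence': 0.85}, {'bbox': [249.0, 0.0, 85.4, 53.7], 'confidence': 0.75}, {'bbox': [72.6, 155.8, 104.8, 93.8], 'confidence': 0.56}]
[0.54577162 0.03792632 0.25997324] 3.7417 [-0.74442496 -0.44282692 -0.19505518]
```

View pics/w1.png

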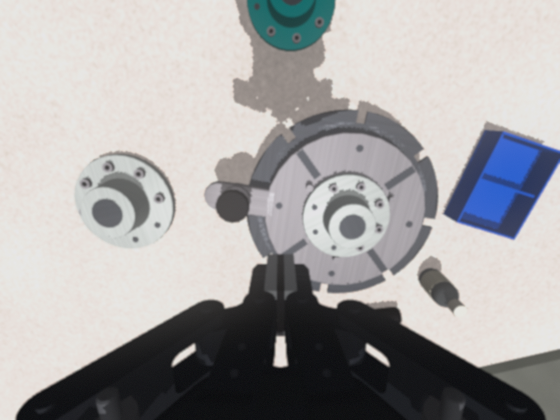

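The wrist view shows the knob at (232,206), the table hub at (346,215), the big grey hub at (125,200) and the tray at (505,185). The bottle is at (440,285), clear of the arm's path.

```bash
cat >> h.py <<'E'
from scipy.spatial.transform import Rotation as Ro
def wray(u,v,z,pos,q):
    k=bot.calibration("wrist");X=k["hand_eye"];R=Ro.from_quat(np.r_[q[1:],q[0]]).as_matrix()
    o=pos+R@X[:3,3]; d=R@X[:3,:3]@np.linalg.solve(k["mtx"],[u,v,1]); return o+d*(z-o[2])/d[2]
E
python3 - <<'E'
from h import *
w=np.load("w.npz"); f=lambda u,v,z: wray(u,v,z,w["pos"],w["q"])
K=f(232.3,205.6,.096); H=f(346,215.3,.074); B=f(353,224,.106)
print(K,H,B)
for A in(H,B): d=(K-A)[:2]; print(np.hypot(*d),np.degrees(np.arctan2(d[1],d[0])))
E
```

```text
[ 0.54525507 -0.01631189  0.096     ] [0.59960268 0.09976469 0.074     ] [0.59877001 0.1006346  0.106     ]
0.12816955292805154 -115.08921589221393
0.12860920859262678 -114.5889226143533
```

```bash
cat >> h.py <<'E'
A=np.array([.5992,.1002]); r=.1282; a0=np.radians(-114.9)
def on(deg,z): a=a0+np.radians(deg); return np.r_[A+r*np.array([np.cos(a),np.sin(a)]),z]
E
python3 - <<'E'
from h import *
q=bot.read_tool_rot()
bot.move_pose(on(0,.115),q)
print(bot.move_linear(on(0,.092),speed=.03,until_force=3),bot.read_position(),bot.read_ft_force())
bot.move_linear(on(0,.0872),speed=.03); bot.wait(.2)
print(bot.read_position(),bot.read_ft_force(),bot.read_clock())
im=bot.camera("side");cv2.imwrite("pics/s1.png",cv2.resize(im[130:360,130:430,::-1],None,fx=2.5,fy=2.5))
E
```

```text
True [ 0.54528771 -0.01589357  0.09644369] [-1.21172969  0.09085313  6.06233937]
[ 0.54614799 -0.01625416  0.08842345] [-1.29793272  0.34678128 10.57625594] 5.675
```

View pics/s1.png

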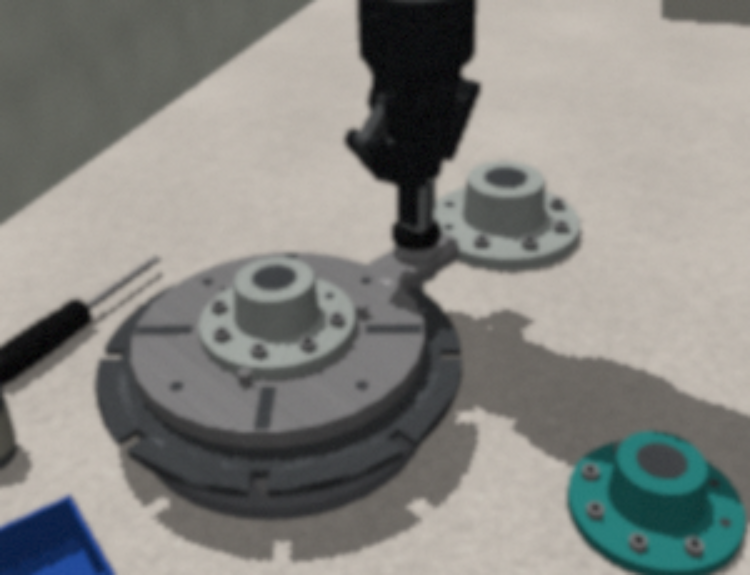

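The fingertip is centred on the knob at crop (415,235), pressed about 9.6 mm. I'll press a little deeper and swing in short chords, stopping just short of the slot.

```bash
python3 - <<'E'
from h import *
bot.move_linear(on(0,.0853),speed=.03)
print(bot.read_position(),bot.read_ft_force())
for d in (5,10,15,20,25,30,35,40,43.5):
    bot.move_linear(on(d,.0853),speed=.06)
    p=bot.read_position(); v=p[:2]-A; print(d,(np.degrees(np.arctan2(v[1],v[0])-a0)).round(2),np.hypot(*v).round(4),p[2].round(4),bot.read_ft_force().round(1))
print(bot.read_clock())
im=bot.camera("side");cv2.imwrite("pics/s2.png",cv2.resize(im[130:360,130:430,::-1],None,fx=2.5,fy=2.5))
E
```

```text
[ 0.54639097 -0.01639368  0.08663387] [-1.17120319 -0.55626071  9.95753177]
5 6.1 0.128 0.087 [ 0.1 -0.6 10.9]
10 11.12 0.1281 0.0871 [ 0.5 -0.6 10.5]
15 16.11 0.1282 0.0871 [ 0.9 -0.5 10. ]
20 21.12 0.1283 0.0872 [ 1.   0.1 10.6]
25 26.1 0.1284 0.0872 [ 0.5 -0.5 10.2]
30 31.08 0.1286 0.0873 [0.8 1.4 9.4]
35 36.04 0.1286 0.0873 [ 1.4  0.7 10.4]
40 41.02 0.1287 0.0873 [ 0.7  1.  10.8]
43.5 44.44 0.1288 0.0873 [ 1.1  1.  11. ]
8.925
```

View pics/s2.png

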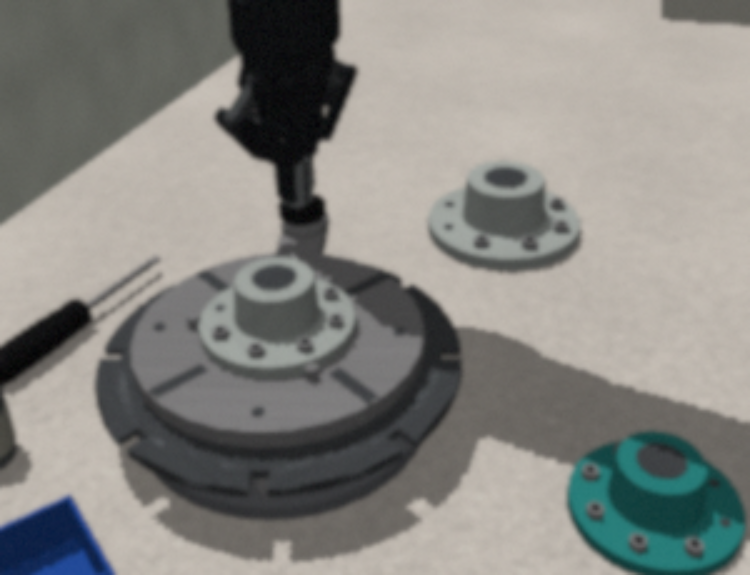

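The arm went round with the finger and now lies behind the hub, with the knob at crop (300,212). The finger angle is about 44°. Now I'll release and check by touch how high the knob came up.

```bash
python3 - <<'E'
from h import *
p=bot.read_position()
for z in(.090,.094,.110):
    bot.move_linear(on(43.5,z),speed=.04); print(bot.read_position().round(4),bot.read_ft_force().round(1))
bot.wait(.3)
print(bot.move_linear(on(43.5,.0875),speed=.02,until_force=2.5),bot.read_position().round(4),bot.read_ft_force().round(1))
bot.move_linear(on(43.5,.112),speed=.08)
w=on(22,.26)
q=bot.read_tool_rot(); o=np.load("w.npz"); bot.move_pose(o["pos"],o["q"])
pos=bot.read_position();q=bot.read_tool_rot();im=bot.camera("wrist")
cv2.imwrite("pics/w2.png",im[:,:,::-1])
for t in("knob","hub"):
  for d in bot.search_frame("wrist",t)[:2]:
    b=d["bbox"];P=wray(b[0]+b[2]/2,b[1]+b[3]/2,.096 if t=="knob" else .074,pos,q);v=(P-A.tolist().__add__([0]))[:2];print(t,np.round(b),d["confidence"],P.round(4),np.hypot(*v),np.degrees(np.arctan2(v[1],v[0])-a0))
print(bot.read_clock())
im=bot.camera("side");cv2.imwrite("pics/s3.png",cv2.resize(im[130:360,130:430,::-1],None,fx=2.5,fy=2.5))
E
```

```text
[ 0.6406 -0.0215  0.0904] [0.3 0.5 5.3]
[ 0.6395 -0.0212  0.0935] [-0.2 -0.3  0.6]
[ 0.6402 -0.0213  0.1103] [-1.  -0.1  0.2]
True [ 0.6401 -0.0213  0.0905] [-0.3  0.   4.3]
knob [238. 264.  17.  25.] 0.6 [ 0.6298 -0.0294  0.096 ] 0.13314581672334969 38.168178655523924
hub [301. 175.  90.  79.] 0.8 [0.5991 0.1    0.074 ] 0.0002358958821019933 -11.627297751682867
hub [249.   0.  85.  53.] 0.75 [0.3981 0.0927 0.074 ] 0.20125018476040832 -62.96804960222721
12.5917
```

View pics/w2.png

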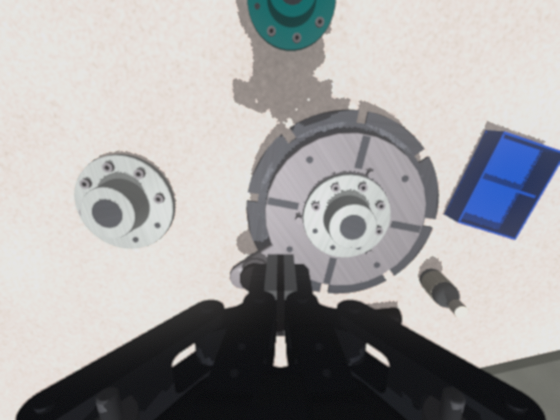

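View pics/s3.png

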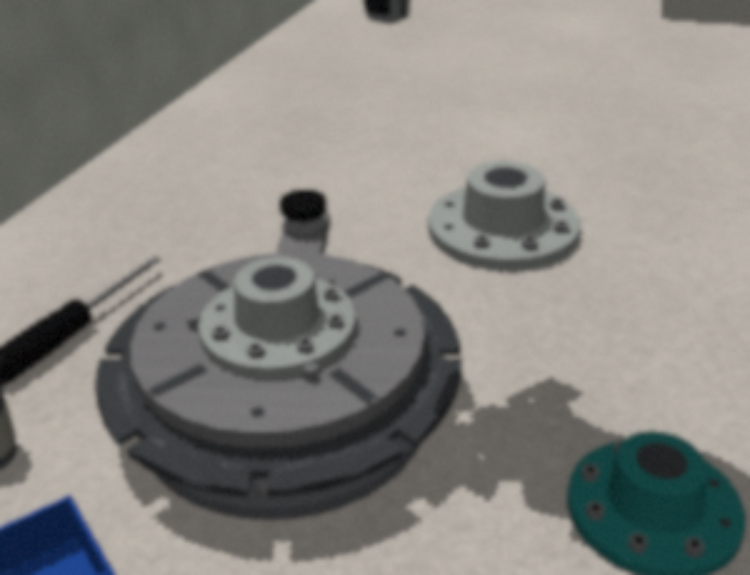

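The touch test makes contact at 0.0905, so the plunger is only about 7.5–8 mm up and the key is still riding under the plate, a little short of the slot. I'll nudge on in steps of 0.8°, smaller than the snap window, and after each one release to 94 mm, where a snapped-up knob would still push on the finger.

```bash
python3 - <<'E'
from h import *
q=np.load("w.npz")["q"]
bot.move_pose(on(43.5,.105),q); d=43.5
bot.move_linear(on(d,.095),speed=.08)
for i in range(4):
    bot.move_linear(on(d,.0858),speed=.04); f0=bot.read_ft_force()
    d+=.8
    bot.move_linear(on(d,.0858),speed=.02); p=bot.read_position(); f1=bot.read_ft_force()
    bot.move_linear(on(d,.0935),speed=.04); bot.wait(.15); f=bot.read_ft_force()
    print(round(d,1),p.round(4),f0.round(1),f1.round(1),bot.read_position().round(4),f.round(1),bot.read_clock())
    if f[2]>3.5: break
E
```

```text
44.3 [ 0.6434 -0.0205  0.0879] [-1.5  1.5 10.5] [-1.5  1.3  9.2] [ 0.6412 -0.0207  0.0927] [-0.8  0.1 -0.6] 14.825
45.1 [ 0.6447 -0.0198  0.0874] [-0.5  0.7 10. ] [-0.9  1.7  9.5] [ 0.645  -0.0198  0.0946] [0.3 1.8 7.1] 15.9083
```

It snapped up: the finger feels 7.1 N at 94.6 mm. Now I'll lift off straight up and check by touch and picture.

```bash
python3 - <<'E'
from h import *
p=bot.read_position(); g=lambda z:np.r_[p[:2],z]
bot.move_linear(g(.108),speed=.05); bot.wait(.2)
print(bot.move_linear(g(.094),speed=.02,until_force=2.5),bot.read_position().round(4),bot.read_ft_force().round(1))
bot.move_linear(g(.13),speed=.1); q=np.load("w.npz")["q"]
bot.move_pose([.52,.03,.3],q)
ims=[]
for c in("side","scene"):
    im=bot.camera(c); ims.append(im)
    for t in("knob","hub"):print(c,t,[(np.round(x["bbox"]).tolist(),round(x["confidence"],2)) for x in bot.search_frame(c,t)])
pred=np.r_[A+.128*np.array([np.cos(a0+np.pi/4),np.sin(a0+np.pi/4)]),.098]; print("pred",proj("side",pred),proj("scene",pred))
print(bot.read_clock())
a=cv2.resize(ims[0][170:350,150:330,::-1],(400,400)); b=cv2.resize(ims[1][150:280,250:380,::-1],(400,400)); cv2.imwrite("pics/f.png",np.hstack([a,b]))
E
```

```text
True [ 0.6449 -0.0198  0.0972] [0.1 0.7 4.9]
side knob []
side hub [([206.0, 231.0, 66.0, 53.0], 0.74), ([304.0, 196.0, 56.0, 43.0], 0.66), ([357.0, 305.0, 72.0, 60.0], 0.64), ([183.0, 202.0, 117.0, 108.0], 0.17)]
scene knob [([294.0, 229.0, 16.0, 8.0], 0.46)]
scene hub [([250.0, 163.0, 31.0, 28.0], 0.92), ([305.0, 188.0, 39.0, 35.0], 0.9), ([186.0, 238.0, 58.0, 50.0], 0.82)]
pred [247.42685859 205.88445523] [300.30944126 231.10339574]
18.75
```

View pics/f.png

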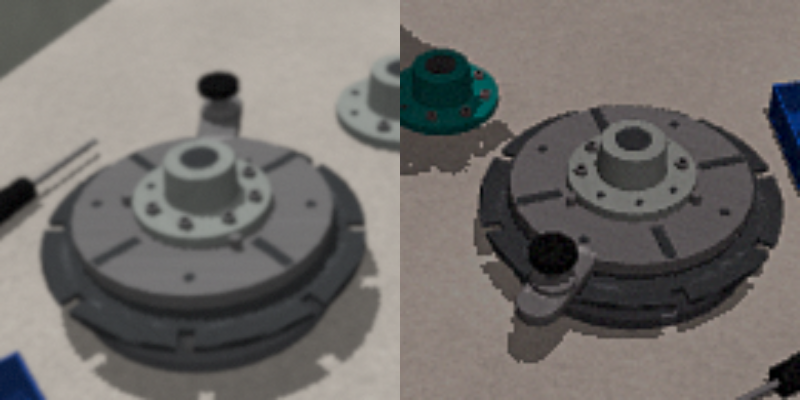

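The knob is fully out. Contact came at 97 mm, and it shows at scene (299,232) against (300,231) predicted for +45°. The hub is seated, and nothing is touching.

```bash
python3 -c "
from cell import bot
print(bot.close_job(),bot.read_clock())"
```

```text
the job is handed in; nothing more can be done
the job is handed in; nothing more can be done
```

The table is one slot further on, counterclockwise, with the plunger back up and locked, and the job is handed in. I pressed the knob down with the shut fingertips and swung the arm round by friction.

- **First release:** I stopped slightly short of the slot. The touch test made contact at 90.5 mm, so the key was still riding under the plate. I went on in two 0.8° nudges and it snapped into the slot.
- **Plunger:** after the last release the finger felt 7.1 N at 94.6 mm. With the finger lifted off and brought back, contact came at 97 mm with the force stop already triggered, which fits the knob being fully out at 98 mm.
- **Position:** in the last pictures the knob is at scene pixel (299,232). The position predicted for +45° is (300,231).
- **Hub:** it was still centred within 0.3 mm on the axis after the main swing, and looked seated in the last pictures after the nudges.
- **Bottle, tray and screwdriver:** I did not touch them, but the last close-ups show only parts of the tray and screwdriver and not the bottle.
- **Detector:** it missed the knob in the last side picture, and in the scene its box was centred about 2 px from where I see the knob.
- **Time:** the clock read 18.75 s just before handing in. The gripper was about 0.3 m up and clear of everything.

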